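Tip the door panel over on the shooting board

ROBOT

A 6-joint arm with a two-finger parallel gripper is mounted at the origin on the work surface. World frame = base frame: x ahead of the robot, y to its left, z up, the work surface at z = 0. Lengths are in m, angles in rad, forces in N, time in s.
With the tool pointing down it reaches from about 0.3 to 0.775 m from the base axis. Payload 14.6 kg.
Tool frame: the origin (TCP) lies at the centre of the arm's flange, where the gripper is bolted on; the fingertips stand 199 mm ahead of it and the grasp point (between the pads) lies 180 mm ahead of it; z points along the fingers, y is the line along which they close (so a half turn about z gives the same grasp; the last joint's range is limited). The gripper opens to 94 mm and grips with 3 to 60 N. Pads are 16 mm wide; open, the fingers measure 119 mm over their backs; the gripper's body (75 mm by 177 mm) begins 78 mm behind the grasp point.
Start: joints at [-1.37, 0.3, 1.521, -0, 1.321, -0.067], TCP at [0.146, -0.53, 0.405] pointing down, gripper open.
Joint ranges: [-3.03, 3.03], [-0.79, 2.21], [0.23, 2.52], [-1.04, 4.18], [0, 3.07], [-2.55, 2.55]. Speed limits (rad/s): [2.22, 2.22, 2.57, 3.14, 3.14, 3.14].

INTERFACE

Orientations are given as [roll, pitch, yaw] about the fixed x, y, z axes, in that order (R = Rz(yaw) Ry(pitch) Rx(roll)).
In Python, from station import ctrl gives the robot as it stands. The module is installed in compiled form; this text tells all that it offers.
- The arm moves only by the tool servo_tool, never from a script. Its argument "motion" is a list of rows, each a list of 5 numbers: the closure, from 0 (fully open) to 1 (shut), then the shift along the world's x, y, z in cm, then the turn about the world's z in degrees. A call has 1 to 20 rows; each row is the pose to reach, as a shift and turn from the pose commanded when the call began; what a row does not reach only later rows make up. A row lasts 1/8 s, in which the tool goes at most 62.5 mm and 10.7 degrees, less where a joint would pass 70% of its speed; a pose out of reach is approached as far as the arm can. A call with a gripper value outside its range is refused whole. The fingers move at their own pace and stop on an object; "squeeze" is the grip in N (left out, the last holds). Time passes only in rows, so rows that repeat a pose let the fingers close. It gives the time, the measured TCP pose, the force, the opening and the grip force at its end, in the units of the state.
- ctrl.get_obs(): the state, without advancing time (a new reading comes with each control period).
- ctrl.camera(name): name is "scene" or "top"; returns a dict with "image" (384x512x3 uint8, red, green, blue), "fx", "fy", "cx", "cy" (pixels), "camera_from_world" (4x4, takes a point from world to camera coordinates). Camera axes: x right, y up, looking along -z (the intrinsics and any distortion apply to the point x, -y, -z); pixel columns grow to the right and rows downward; lengths in m; the calibration is good to about 2 mm. A picture is of the moment at which its call begins. There is no depth.
- ctrl.hand_in(): hands the job in; it is judged then, once.
The state is a dict: "time_s": time; "qpos": joint angles; "joint_vel": joint speeds; "tau": joint torques, N m; "ee_pos": TCP position; "eef_rot": TCP orientation; "force": force on the tool from outside, world axes, zero at the start; "moment": the same for the moment, N m; "grip_width": finger opening in m; "grip_force": force on a finger pad.
Only numpy, scipy, OpenCV 4.12 (cv2) and the standard library are available. Lean on these libraries where they do the work, as an engineer would, in place of code of your own. Each camera call takes 0.05 s, during which the arm holds its last target. There are 200 camera calls.

TASK

The little cabinet door panel lies good face down on the low grey ledge of the shooting board. With the fingertips only, push it against the step until it tips up on edge and flips over on to the higher deck, dark raised face up, then push it along the deck until its edge sits flat against the dark back rail. Never pick the panel up off the board, and leave the tools and offcuts around it where they are.

Things in the scene. Friction and masses are not known exactly. Their poses are not given: they have to be found in the camera images.
- board: shooting board screwed to the table, 230 mm deep (x), 340 mm wide (y), two levels. x points level from the low ledge to the deck, z up; origin at table height below the middle of the step edge. Grey ledge: x -80 to 0 mm, top 18 mm above the table. Plywood deck: x 0 to 130 mm, top 36 mm above the table. It does not move.
- step_edge (a point): middle of the step's upper edge (board's x = 0, 36 mm above the table), axes as the board's. The step is an upright wall 18 mm high from ledge to deck, along the board's whole width (y), facing -x: level with the back of the panel lying on the ledge
- rail_face (a point): foot of the dark back rail's face, in its middle (board's x = 130 mm, at deck height), axes as the board's. The rail runs along the board's whole width, is 20 mm thick and stands 14 mm above the deck
- panel: loose wooden panel, about 0.12 kg, 18 mm thick: pale back slab 96 (x) x 120 (y) x 8 mm; centred on it the good face, a dark raised field 72 x 96 x 10 mm, leaving a 12 mm lip all round. Origin: centre of the dark face; z points from dark face to pale back, up at the start (dark face on the ledge). x points roughly to the step; the near edge overhangs the ledge, its lip 28 mm clear of the table
- panel_center (a point): centre of the panel, half-way through its thickness, axes as the panel's. A fingertip leaning in under the near lip and pressing with 5 to 8 N towards the step and moving up swings that edge up, while the far edge stays at the foot of the step; pushed past upright, the panel falls over the step on to the deck
- offcut: loose bystander, leave it alone; pale block 40 x 30 x 45 mm standing on the deck near the board's left (+y) end; origin at the centre of its underside
- dowel: loose bystander, leave it alone; wooden dowel 22 mm across, 45 mm tall, standing on the ledge near the board's right (-y) end; origin at the centre of its underside
- chisel_a: loose bystander, leave it alone; chisel 245 mm long lying left of the board, brown handle 24 mm wide, 24 mm blade along its +x; origin under the joint of handle and blade
- chisel_b: loose bystander, leave it alone; chisel 245 mm long lying right of the board, orange handle 24 mm wide, 12 mm blade along its +x; origin under the joint of handle and blade
- mallet: loose bystander, leave it alone; hammer lying right of the board, steel head 90 mm long along y, 36 mm thick, wooden handle 280 mm along its -x; origin under the head
- glue: loose bystander, leave it alone; white glue bottle 64 mm across, 150 mm tall, standing left of the board; origin at the centre of its underside
- gauge: loose bystander, leave it alone; marking gauge 160 mm long (x), 60 mm wide, 62 mm tall, lying left of the board; origin under the middle of its beam
Mind the look-alikes: they are no part of the job. Of the things like the panel, leave any that is turquoise; of the rest the smaller one is meant.

How it is judged:
By the outcome, as a careful person would: the job done as asked, in the order asked, and still so for the second after the job is handed in, with the robot touching nothing.
It also fails if it takes over 50 s, if anything falls off the work surface, if the arm or the gripper's body presses on something with over 40 N, if the wrist force passes 120 N, or if a joint passes its speed limit or range.

## Working session

There is one attempt and no reset: what is moved stays moved. The work goes in short steps, Python scripts to look and compute and a tool call to move; the robot and the scene stay as the last step left them, time stands still between calls to the robot, and variables do not carry over. Pictures are saved under pics/ and viewed, at most 10 in all, crops included, and the job is handed in when it is done.

Besides the shell and the picture viewer there is one more tool, called by a JSON object that holds its "method" and its "body". servo_tool: Moves the arm, as the interface text tells. Its arguments: {"type":"object","properties":{"motion":{"type":"array","items":{"type":"array","items":{"type":"number"}}},"squeeze":{"type":"number"}},"required":["motion"]}

```bash
mkdir -p pics; cat > h.py <<'E'
import numpy as np, cv2
from station import ctrl
def shot(n,save=None):
    c=ctrl.camera(n)
    if save: cv2.imwrite('pics/'+save,c['image'][:,:,::-1])
    return c
def ray(c,u,v):
    M=np.array(c['camera_from_world']);R=M[:3,:3];t=M[:3,3]
    d=R.T@np.array([(u-c['cx'])/c['fx'],-(v-c['cy'])/c['fy'],-1.]);return -R.T@t,d
def plane(c,u,v,z):
    o,d=ray(c,u,v);return o+d*(z-o[2])/d[2]
def proj(c,p):
    M=np.array(c['camera_from_world']);q=M[:3,:3]@np.array(p)+M[:3,3]
    return c['cx']+c['fx']*q[0]/-q[2], c['cy']+c['fy']*(-q[1])/-q[2]
E
python3 - <<'E'
from h import *
a=shot('scene');b=shot('top')
for n,c in(('s',a),('t',b)):
    np.savez('cam_'+n,**c); cv2.imwrite(f'pics/{n}0.png',cv2.resize(c['image'][:,:,::-1],(800,600),interpolation=cv2.INTER_CUBIC))
    print([k for k in c],c['fx'],c['fy'],c['cx'],c['cy'],np.round(c['camera_from_world'],3).tolist())
o=ctrl.get_obs();print({k:np.round(v,3).tolist() for k,v in o.items()})
E
```

```text
['image', 'fx', 'fy', 'cx', 'cy', 'camera_from_world'] 360.5275349379144 360.5275349379144 261.4646375576451 187.82222368767145 [[0.635, 0.773, -0.004, -0.35], [-0.572, 0.473, 0.67, 0.231], [0.52, -0.423, 0.742, -1.225], [0.0, 0.0, 0.0, 1.0]]
['image', 'fx', 'fy', 'cx', 'cy', 'camera_from_world'] 386.28018741218074 386.28018741218074 261.697938499618 180.64916580443847 [[-0.009, -1.0, -0.001, 0.079], [0.995, -0.009, 0.1, -0.478], [-0.1, 0.0, 0.995, -1.226], [0.0, 0.0, 0.0, 1.0]]
{'time_s': 0.1, 'qpos': [-1.37, 0.3, 1.522, -0.0, 1.321, -0.067], 'joint_vel': [-0.0, -0.002, -0.001, 0.001, 0.0, 0.0], 'tau': [-0.0, -53.264, -35.328, 0.071, 0.023, -0.0], 'ee_pos': [0.146, -0.53, 0.404], 'eef_rot': [-3.141, -0.0, 0.268], 'force': [0.503, 0.122, 0.748], 'moment': [0.03, -0.033, 0.082], 'grip_force': 0.0, 'grip_width': 0.094}
```

View pics/s0.png

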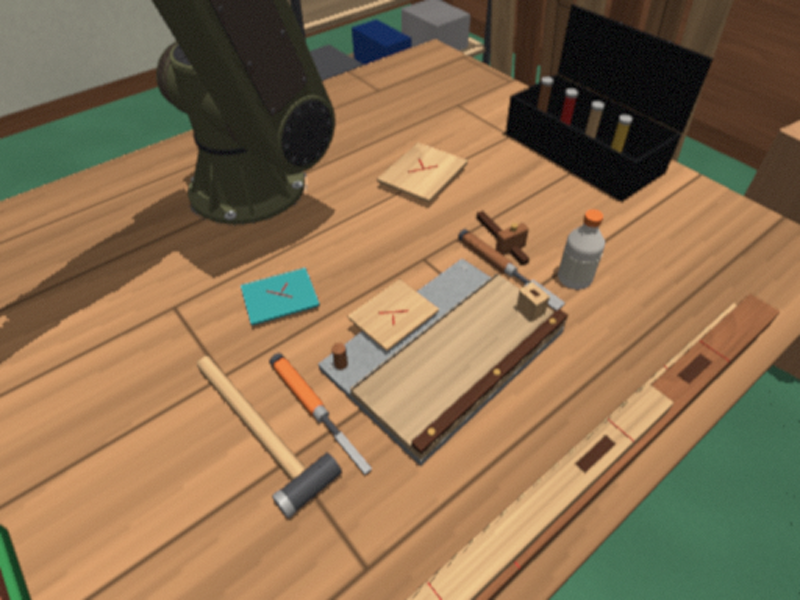

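View pics/t0.png

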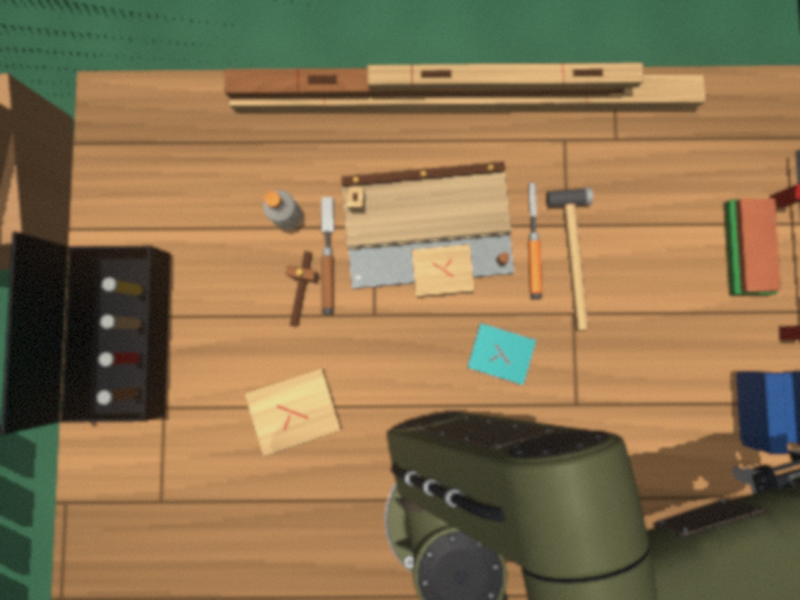

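Top picture (800x600): three similar panels. There is a pale one on the grey ledge at (443,270), a larger pale one on the table at (293,412), and a turquoise one at (502,353). The small pale one on the ledge fits: it isn't turquoise, it's the smaller of the rest, and it lies on the ledge. I'll confirm it in an enlarged crop.

```bash
python3 - <<'E'
import numpy as np, cv2
im=np.load('cam_t.npz')['image'][:,:,::-1]
c=cv2.resize(im[95:195,212:342],None,fx=6,fy=6,interpolation=cv2.INTER_CUBIC)
cv2.imwrite('pics/t1.png',c)
im=np.load('cam_s.npz')['image'][:,:,::-1]
cv2.imwrite('pics/s1.png',cv2.resize(im[160:300,195:375],None,fx=4.2,fy=4.2,interpolation=cv2.INTER_CUBIC))
E
```

```text
(no output)
```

View pics/t1.png

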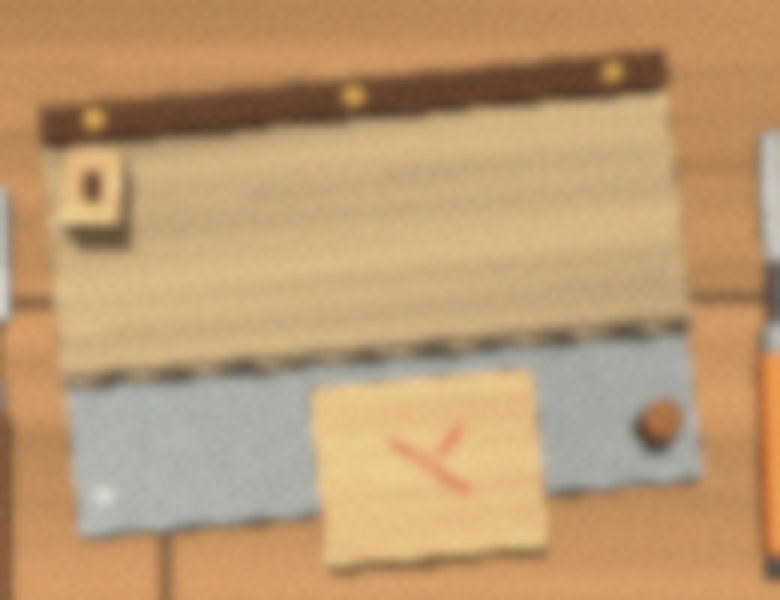

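View pics/s1.png

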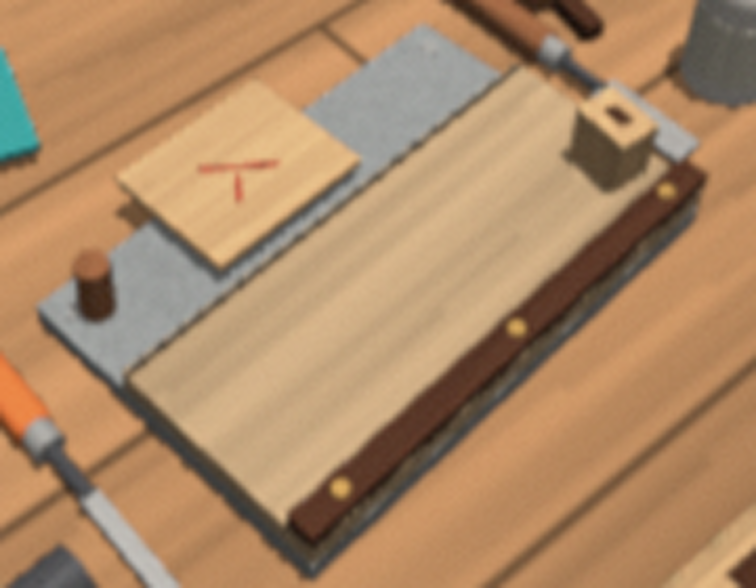

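The crops confirm the pale panel with a red back mark, lying on the ledge. Its corners in the top crop are about (312,385), (533,370), (547,552) and (330,572). The step edge runs from (65,378) to (687,325), and the rail foot from (45,142) to (667,94).

```bash
python3 - <<'E'
from h import *
c=dict(np.load('cam_t.npz'));s=dict(np.load('cam_s.npz'))
T=lambda u,v,z:plane(c,212+(u+.5)/6-.5,95+(v+.5)/6-.5,z)
S=lambda u,v,z:plane(s,195+(u+.5)/4.2-.5,160+(v+.5)/4.2-.5,z)
def show(n,l): print(n,*[np.round(1000*p[:2],1) for p in l])
P=[T(312,385,.036),T(533,370,.036),T(547,552,.036),T(330,572,.036)]
PS=[S(358,160,.036),S(220,268,.036),S(118,178,.036),S(255,82,.036)]
show('panel t far-left,far-right,near-right,near-left',P);show('panel s',PS)
B=[T(65,377,.036),T(687,324,.036)];BS=[S(520,68,.036),S(130,378,.036)]
show('step t',B);show('step s',BS)
show('rail foot t',[T(45,145,.036),T(667,94,.036)])
show('ledge near t',[T(82,537,.018),T(700,480,.018)])
show('dowel top t',[T(668,415,.063)]);show('offcut top t',[T(100,190,.081)])
yaw=lambda a,b:np.degrees(np.arctan2(-(b-a)[0],(b-a)[1]))
print('yaw panel',yaw(P[1],P[0]),yaw(P[2],P[3]),yaw(PS[1],PS[0]),yaw(PS[2],PS[3]),'step',yaw(B[1],B[0]),yaw(BS[1],BS[0]))
print('centre',np.mean(P,0),np.mean(PS,0))
E
```

```text
panel t far-left,far-right,near-right,near-left [548.   68.5] [555.1 -50.4] [456.9 -56. ] [447.2  59.8]
panel s [546.4  67. ] [557.4 -50.2] [463.1 -56.6] [453.3  59.5]
step t [553.6 201.2] [ 579.5 -133.8]
step s [554.4 201.6] [ 585.1 -134.8]
rail foot t [681.  212.2] [ 706.3 -126.1]
ledge near t [468.8 193.7] [ 496.9 -141.7]
dowel top t [ 526.2 -118. ]
offcut top t [644.8 178.5]
yaw panel 3.417002591275 4.774076233164566 5.359903519479597 4.811466241261218 step 4.420702213465591 5.207876071406001
centre [0.5018343  0.00550368 0.036     ] [0.50504399 0.00492634 0.036     ]
```

{"method": "servo_tool", "body": {"motion": [[0.4,28.4,52.8,0,-10.7],[0.4,28.4,52.8,0,-10.7],[0.4,28.4,52.8,0,-10.7],[0.4,28.4,52.8,0,-10.7],[0.4,28.4,52.8,0,-10.7],[0.4,28.4,52.8,0,-10.7],[0.4,28.4,52.8,0,-10.7],[0.4,28.4,52.8,0,-10.7],[0.4,28.4,52.8,0,-10.7],[0.4,28.4,52.8,0,-10.7],[0.4,28.4,52.8,0,-10.7],[0.4,28.4,52.8,0,-10.7],[0.4,28.4,52.8,0,-10.7],[0.4,28.4,52.8,0,-10.7]]}}

```text
time_s: 1.85
ee_pos: [0.4293, -0.0031, 0.4047]
eef_rot: [3.142, -0.0, 0.08]
force: [0.3, 0.2, 0.3]
grip_width: 0.0562
grip_force: 0.0
```

{"method": "servo_tool", "body": {"motion": [[0.4,0,0,-5,0],[0.4,0,0,-10,0],[0.4,0,0,-15,0],[0.4,0,0,-18,0],[0.4,0,0,-19.2,0],[0.4,0,0,-19.2,0],[0.4,0,0,-19.2,0]]}}

```text
time_s: 2.72
ee_pos: [0.4299, -0.0025, 0.2138]
eef_rot: [3.141, -0.002, 0.081]
force: [-0.5, -0.2, 1.0]
grip_width: 0.0566
grip_force: 0.0
```

```bash
python3 - <<'E'
from h import *
s=shot('scene')
cv2.imwrite('pics/s2.png',cv2.resize(s['image'][130:290,175:375,::-1],None,fx=3.75,fy=3.75,interpolation=cv2.INTER_CUBIC))
E
```

```text
(no output)
```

View pics/s2.png

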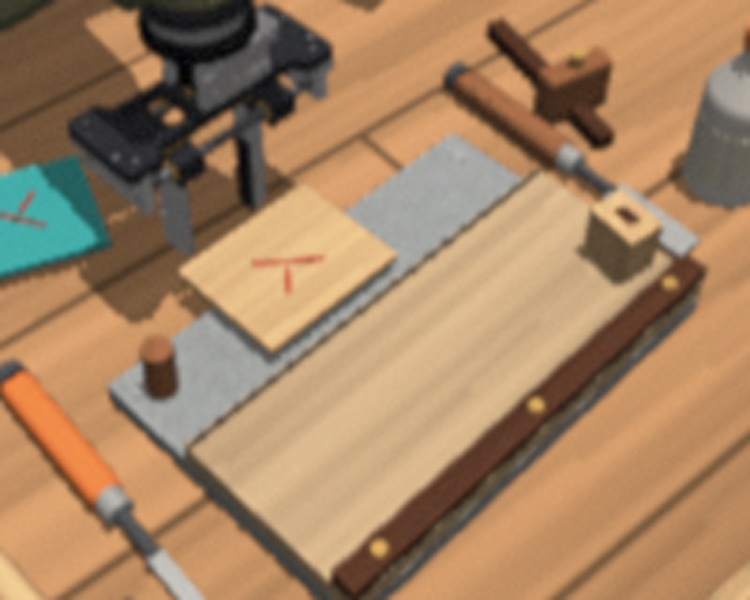

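The fingers stand just clear of the near edge, with the right tip at (180,245) and the panel's near-right corner at (180,270). Next I push slowly towards the step.

{"method": "servo_tool", "body": {"motion": [[0.4,0.5,0.04,0,0],[0.4,1.0,0.08,0,0],[0.4,1.5,0.12,0,0],[0.4,1.9,0.15,0,0],[0.4,2.3,0.18,0,0],[0.4,2.6,0.21,0,0],[0.4,2.6,0.21,0,0]]}}

```text
time_s: 3.65
ee_pos: [0.4557, -0.0003, 0.2126]
eef_rot: [3.142, -0.0, 0.081]
force: [0.4, 0.3, -0.0]
grip_width: 0.0563
grip_force: 0.0
```

{"method": "servo_tool", "body": {"motion": [[0.4,0.3,0.02,0,0],[0.4,0.6,0.05,0,0],[0.4,0.8,0.06,0,0],[0.4,0.8,0.06,0,0]]}}

```text
time_s: 4.15
ee_pos: [0.4627, 0.0002, 0.2123]
eef_rot: [-3.141, 0.005, 0.082]
force: [-14.5, -2.6, 10.7]
grip_width: 0.0563
grip_force: 7.4
```

{"method": "servo_tool", "body": {"motion": [[0.4,-0.06,0,0.2,0],[0.4,-0.08,-0.01,0.5,0],[0.4,-0.07,-0.01,0.8,0],[0.4,-0.06,0,1.1,0],[0.4,-0.06,0,1.1,0]]}}

```text
time_s: 4.78
ee_pos: [0.4624, 0.0002, 0.2232]
eef_rot: [3.142, 0.003, 0.081]
force: [-7.3, -2.2, -0.7]
grip_width: 0.0565
grip_force: 3.5
```

```bash
python3 - <<'E'
from h import *
s=shot('scene');o=ctrl.get_obs();print(np.round(o['ee_pos'],4),np.round(o['force'],1))
cv2.imwrite('pics/s3.png',cv2.resize(s['image'][170:270,195:320,::-1],None,fx=6,fy=6,interpolation=cv2.INTER_CUBIC))
E
```

```text
[4.624e-01 2.000e-04 2.232e-01] [-5.8 -2.6  0.4]
```

View pics/s3.png

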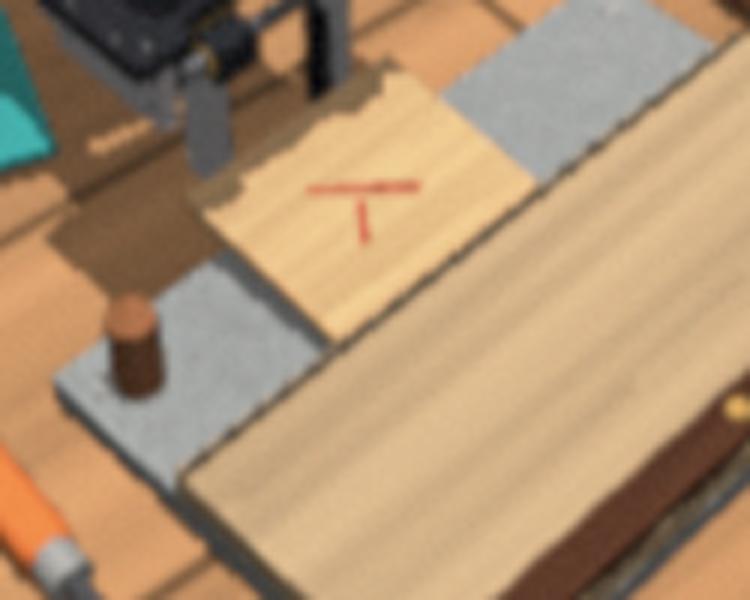

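The panel is against the step, with its far-right corner at (337,340) and its near-right corner at (200,195). I'll check whether the near edge has lifted.

```bash
python3 - <<'E'
from h import *
s=dict(np.load('cam_s.npz'))
S=lambda u,v:(195+(u+.5)/6-.5,170+(v+.5)/6-.5)
o=np.array([.568,.0335]);a=np.radians(4.65);ex=np.array([np.cos(a),np.sin(a)]);ey=np.array([-ex[1],ex[0]])
W=lambda x,y,z:(*(o+ex*x+ey*y),z)
crop=lambda p:(np.round((p[0]-195)*6),np.round((p[1]-170)*6))
for y in(-.083,.037):
  print('far',crop(proj(s,W(0,y,.036))),'near flat',crop(proj(s,W(-.096,y,.036))),'near 8deg',crop(proj(s,W(-.095,y,.049))))
E
```

```text
far (np.float64(340.0), np.float64(346.0)) near flat (np.float64(187.0), np.float64(215.0)) near 8deg (np.float64(186.0), np.float64(196.0))
far (np.float64(543.0), np.float64(188.0)) near flat (np.float64(389.0), np.float64(71.0)) near 8deg (np.float64(391.0), np.float64(53.0))
```

{"method": "servo_tool", "body": {"motion": [[0.4,0.03,0,0.3,0],[0.4,0.07,0.01,0.6,0],[0.4,0.13,0.01,0.9,0],[0.4,0.13,0.01,0.9,0]]}}

```text
time_s: 5.32
ee_pos: [0.4635, 0.0003, 0.2321]
eef_rot: [-3.142, 0.004, 0.081]
force: [-10.3, -3.3, 0.1]
grip_width: 0.0564
grip_force: 4.8
```

```bash
python3 - <<'E'
from h import *
s=shot('scene');o=ctrl.get_obs();print(np.round(o['ee_pos'],4),np.round(o['force'],1))
cv2.imwrite('pics/s4.png',cv2.resize(s['image'][170:270,195:320,::-1],None,fx=6,fy=6,interpolation=cv2.INTER_CUBIC))
E
```

```text
[4.635e-01 3.000e-04 2.320e-01] [-8.2 -3.4  0.7]
```

View pics/s4.png

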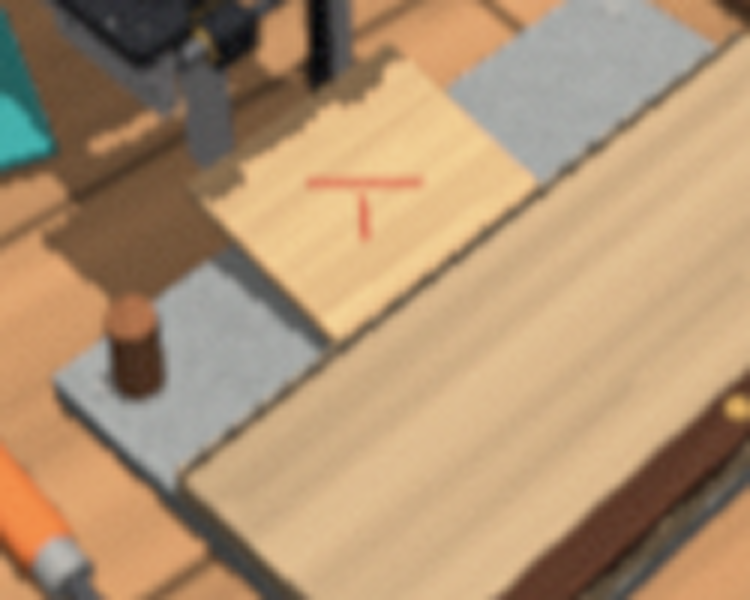

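The near edge is rising: the near-left corner went from (395,65) to (400,50) and the far edge stays at the step. I keep following the arc.

{"method": "servo_tool", "body": {"motion": [[0.4,0.03,0,0.22,0],[0.4,0.07,0.01,0.42,0],[0.4,0.13,0.01,0.62,0],[0.4,0.19,0.015,0.8,0],[0.4,0.3,0.025,1.12,0],[0.4,0.44,0.035,1.46,0],[0.4,0.44,0.035,1.46,0]]}}

```text
time_s: 6.25
ee_pos: [0.4674, 0.0006, 0.2464]
eef_rot: [-3.142, 0.007, 0.081]
force: [-17.9, -3.9, 4.1]
grip_width: 0.0561
grip_force: 8.7
```

{"method": "servo_tool", "body": {"motion": [[0.4,-0.05,0,0.15,0],[0.4,0.05,0,0.35,0],[0.4,0.23,0.02,0.62,0],[0.4,0.4,0.03,0.9,0],[0.4,0.6,0.05,1.18,0],[0.4,0.6,0.05,1.18,0]]}}

```text
time_s: 7.0
ee_pos: [0.4727, 0.001, 0.2579]
eef_rot: [-3.142, 0.011, 0.082]
force: [-29.7, -7.0, 11.9]
grip_width: 0.0563
grip_force: 14.5
```

{"method": "servo_tool", "body": {"motion": [[0.4,-0.12,-0.01,0.1,0],[0.4,-0.12,-0.01,0.1,0]]}}

```text
time_s: 7.25
ee_pos: [0.4722, 0.0009, 0.2593]
eef_rot: [3.142, 0.007, 0.081]
force: [-18.2, -4.1, 7.6]
grip_width: 0.0562
grip_force: 9.3
```

```bash
python3 - <<'E'
from h import *
s=shot('scene');o=ctrl.get_obs();print(np.round(o['ee_pos'],4),np.round(o['force'],1))
cv2.imwrite('pics/s5.png',cv2.resize(s['image'][170:270,195:320,::-1],None,fx=6,fy=6,interpolation=cv2.INTER_CUBIC))
E
```

```text
[0.4722 0.0009 0.2593] [-17.7  -4.3   8. ]
```

View pics/s5.png

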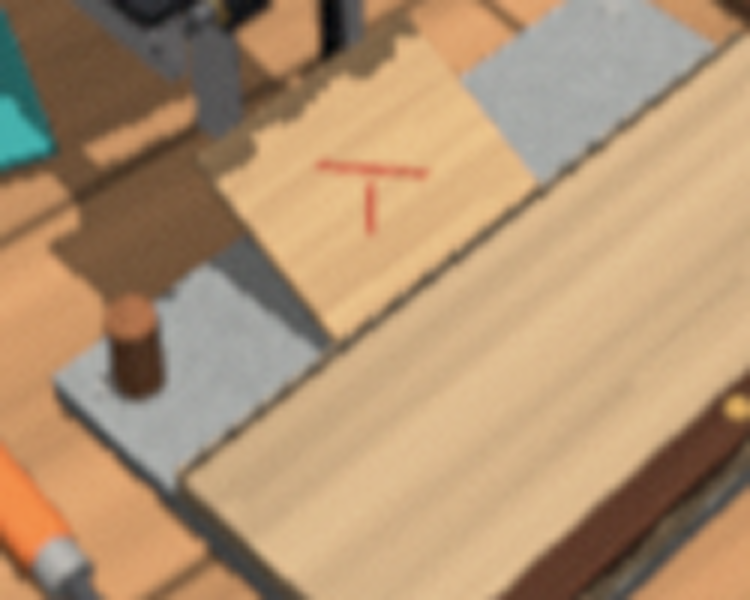

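The panel is tilted about 29°, but the hard push has pinned its far edge high on the wall by friction. I'll ease the push by moving up without advancing.

{"method": "servo_tool", "body": {"motion": [[0.4,0,0,0.1,0],[0.4,0,0,0.2,0],[0.4,0,0,0.2,0]]}}

```text
time_s: 7.68
ee_pos: [0.4727, 0.001, 0.2616]
eef_rot: [3.142, 0.005, 0.081]
force: [-12.3, -3.1, 5.7]
grip_width: 0.0563
grip_force: 6.5
```

{"method": "servo_tool", "body": {"motion": [[0.4,0,0,0.1,0],[0.4,0,0,0.2,0],[0.4,0,0,0.25,0],[0.4,0,0,0.25,0]]}}

```text
time_s: 8.18
ee_pos: [0.4732, 0.0011, 0.2644]
eef_rot: [3.141, 0.002, 0.081]
force: [-5.2, -1.8, 2.8]
grip_width: 0.0563
grip_force: 2.8
```

{"method": "servo_tool", "body": {"motion": [[0.4,0,0,0.06,0],[0.4,0,0,0.12,0],[0.4,0,0,0.12,0],[0.4,0,0,0.12,0]]}}

```text
time_s: 8.68
ee_pos: [0.4734, 0.0011, 0.2657]
eef_rot: [3.142, 0.0, 0.081]
force: [-3.7, -2.0, 1.1]
grip_width: 0.0562
grip_force: 1.7
```

```bash
python3 - <<'E'
from h import *
s=shot('scene');o=ctrl.get_obs();print(np.round(o['ee_pos'],4),np.round(o['force'],1))
cv2.imwrite('pics/s6.png',cv2.resize(s['image'][170:270,195:320,::-1],None,fx=6,fy=6,interpolation=cv2.INTER_CUBIC))
E
```

```text
[0.4734 0.0012 0.2657] [-3.5 -1.9  1.9]
```

View pics/s6.png

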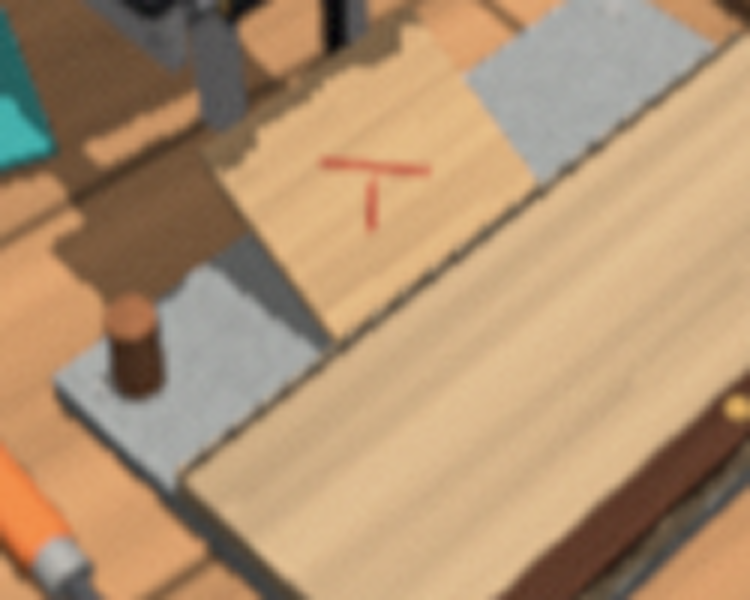

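```bash
cat >> h.py <<'E'
O=np.array([.568,.0335,0]);A=np.radians(4.65);EX=np.array([np.cos(A),np.sin(A),0]);EY=np.array([-EX[1],EX[0],0])
def side(c,u,v,y):  # ray onto the board plane by=y -> (bx,z) in mm
    o,d=ray(c,u,v);t=(y-(o-O)@EY)/(d@EY);p=o+t*d-O
    return np.round(1000*np.array([p@EX,p[2]]),1)
E
python3 - <<'E'
from h import *
s=dict(np.load('cam_s.npz'))
C=lambda u,v:(195+(u+.5)/6-.5,170+(v+.5)/6-.5)
for n,pts in dict(s3=[(200,195),(330,335)],s4=[(195,185),(332,337)],s5=[(200,158),(250,232),(335,337)],s6=[(205,152),(250,222),(335,337)]).items():
  print(n,[side(s,*C(u+3,v+3),-.083).tolist() for u,v in pts])
E
```

```text
s3 [[-84.7, 58.5], [-5.7, 37.5]]
s4 [[-87.4, 62.6], [-4.5, 37.3]]
s5 [[-81.8, 84.5], [-52.9, 62.3], [-2.7, 39.2]]
s6 [[-77.9, 91.5], [-52.3, 69.3], [-2.7, 39.2]]
```

Casting the right edge into the panel's side plane gives a tilt of about 34° about the step's top edge, still in contact with the board. I continue on that arc with a light push.

{"method": "servo_tool", "body": {"motion": [[0.4,0.14,0.01,0.24,0],[0.4,0.29,0.02,0.48,0],[0.4,0.43,0.035,0.7,0],[0.4,0.57,0.045,0.9,0],[0.4,0.57,0.045,0.9,0]]}}

```text
time_s: 9.35
ee_pos: [0.4792, 0.0016, 0.2749]
eef_rot: [3.142, -0.0, 0.081]
force: [-3.6, -2.0, 2.0]
grip_width: 0.0561
grip_force: 2.2
```

{"method": "servo_tool", "body": {"motion": [[0.4,0.26,0.02,0.34,0],[0.4,0.53,0.045,0.66,0],[0.4,0.81,0.065,0.98,0],[0.4,1.1,0.09,1.28,0],[0.4,1.1,0.09,1.28,0]]}}

```text
time_s: 9.98
ee_pos: [0.4904, 0.0026, 0.2878]
eef_rot: [-3.142, -0.001, 0.081]
force: [-3.2, -0.8, 1.4]
grip_width: 0.0563
grip_force: 1.1
```

{"method": "servo_tool", "body": {"motion": [[0.4,0.33,0.025,0.28,0],[0.4,0.66,0.055,0.55,0],[0.4,1.0,0.08,0.8,0],[0.4,1.33,0.11,1.05,0],[0.4,1.33,0.11,1.05,0]]}}

```text
time_s: 10.6
ee_pos: [0.5036, 0.0037, 0.2982]
eef_rot: [3.142, -0.0, 0.081]
force: [-0.3, -0.1, -0.3]
grip_width: 0.0563
grip_force: 0.2
```

```bash
python3 - <<'E'
from h import *
s=shot('scene');o=ctrl.get_obs();print(np.round(o['ee_pos'],4),np.round(o['force'],1))
cv2.imwrite('pics/s7.png',cv2.resize(s['image'][130:270,195:345,::-1],None,fx=4.2,fy=4.2,interpolation=cv2.INTER_CUBIC))
E
```

```text
[0.5035 0.0036 0.298 ] [-1.4  0.1 -0.1]
```

View pics/s7.png

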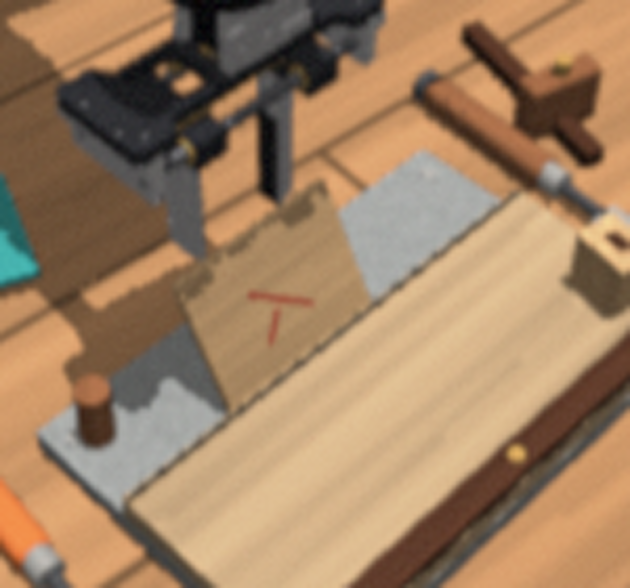

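The panel leans at a steep tilt, with its near-right top corner at (180,292) and the step contact at (232,410). The finger is just touching it. That was my last picture, so from here I measure numerically.

```bash
python3 - <<'E'
from h import *
s=dict(np.load('cam_s.npz'))
C=lambda u,v:(195+(u+.5)/4.2-.5,130+(v+.5)/4.2-.5)
for p in [(183,294),(205,350),(232,408)]: print(side(s,*C(*p),-.083))
for p in [(322,184),(345,240),(370,298)]: print(side(s,*C(*p),.037))
E
```

```text
[-44.3 104.2]
[-28.1  68.3]
[-6.7 33. ]
[-53.8  99.8]
[-33.1  65.9]
[-10.   30.5]
```

The panel is at about 62°, and its far edge has dropped to the foot of the step. The fingertip overlaps the lip by only about 2 mm, so I lower it into the notch under the lip and then go on.

{"method": "servo_tool", "body": {"motion": [[0.4,0.02,0,-0.25,0],[0.4,0.05,0,-0.5,0],[0.4,0.25,0.02,-0.45,0],[0.4,0.5,0.04,-0.37,0],[0.4,0.7,0.06,-0.3,0],[0.4,0.7,0.06,-0.3,0]]}}

```text
time_s: 11.4
ee_pos: [0.5106, 0.0042, 0.2951]
eef_rot: [3.142, -0.0, 0.081]
force: [-0.4, -0.8, 0.2]
grip_width: 0.0562
grip_force: 0.2
```

```bash
python3 - <<'E'
from h import *
o=ctrl.get_obs();print(o['time_s'],np.round(o['ee_pos'],4),np.round(o['force'],1),np.round(o['moment'],2))
s=shot('scene')['image'].astype(int)
r=np.load('cam_s.npz')['image'].astype(int)
m=(abs(s-r).sum(2)>60)
# red mark pixels on the back
red=(s[:,:,0]-s[:,:,1]>65)&(s[:,:,0]-s[:,:,2]>65)
red[:, :225]=0;red[:,300:]=0;red[:180]=0;red[235:]=0
ys,xs=np.nonzero(red);print(len(xs),xs.min(),xs.max(),ys.min(),ys.max())
# panel mask: dump coarse hue along the right edge columns
for x in range(234,262,4): print(x,[tuple(s[y,x]) for y in range(186,226,5)])
E
```

```text
11.4 [0.5106 0.0042 0.2951] [-0.4 -0.8  0.2] [0.02 0.06 0.09]
3 259 268 201 202
234 [(np.int64(90), np.int64(66), np.int64(46)), (np.int64(203), np.int64(150), np.int64(102)), (np.int64(211), np.int64(154), np.int64(106)), (np.int64(121), np.int64(88), np.int64(61)), (np.int64(118), np.int64(87), np.int64(60)), (np.int64(93), np.int64(93), np.int64(90)), (np.int64(93), np.int64(94), np.int64(93)), (np.int64(91), np.int64(91), np.int64(90))]
238 [(np.int64(87), np.int64(84), np.int64(85)), (np.int64(204), np.int64(152), np.int64(108)), (np.int64(127), np.int64(95), np.int64(66)), (np.int64(107), np.int64(82), np.int64(57)), (np.int64(111), np.int64(86), np.int64(65)), (np.int64(91), np.int64(92), np.int64(91)), (np.int64(91), np.int64(92), np.int64(91)), (np.int64(103), np.int64(105), np.int64(104))]
242 [(np.int64(89), np.int64(88), np.int64(87)), (np.int64(91), np.int64(89), np.int64(89)), (np.int64(128), np.int64(103), np.int64(76)), (np.int64(116), np.int64(94), np.int64(69)), (np.int64(146), np.int64(118), np.int64(84)), (np.int64(93), np.int64(84), np.int64(74)), (np.int64(93), 
[... 863 characters left out ...]
89)), (np.int64(142), np.int64(113), np.int64(81)), (np.int64(157), np.int64(125), np.int64(91)), (np.int64(154), np.int64(118), np.int64(86)), (np.int64(165), np.int64(133), np.int64(96)), (np.int64(161), np.int64(129), np.int64(92)), (np.int64(157), np.int64(126), np.int64(90)), (np.int64(153), np.int64(124), np.int64(89))]
258 [(np.int64(142), np.int64(116), np.int64(82)), (np.int64(155), np.int64(124), np.int64(90)), (np.int64(162), np.int64(130), np.int64(96)), (np.int64(150), np.int64(86), np.int64(65)), (np.int64(168), np.int64(136), np.int64(96)), (np.int64(161), np.int64(128), np.int64(92)), (np.int64(154), np.int64(123), np.int64(90)), (np.int64(170), np.int64(140), np.int64(104))]
```

{"method": "servo_tool", "body": {"motion": [[0.4,0.4,0.03,0.15,0],[0.4,0.8,0.065,0.28,0],[0.4,1.2,0.1,0.4,0],[0.4,1.6,0.13,0.5,0],[0.4,2.0,0.16,0.6,0],[0.4,2.35,0.19,0.7,0],[0.4,2.35,0.19,0.7,0]]}}

```text
time_s: 12.32
ee_pos: [0.5341, 0.0061, 0.302]
eef_rot: [-3.142, -0.0, 0.081]
force: [-0.4, -0.4, 0.0]
grip_width: 0.0565
grip_force: 0.0
```

```bash
cat >> h.py <<'E'
def seg(im,x0,x1,y0,y1,st=2):
    # ascii map: p panel-back/wood pale-dark by ratio, #=dark brown, .=grey, o=orange table, r=red
    for y in range(y0,y1,st):
        l=''
        for x in range(x0,x1,st):
            r,g,b=[int(v) for v in im[y,x]]
            if r-b<15: ch='.'
            elif r-g>60 and r-b>80 and b<90: ch='r'
            elif r<110 : ch='#'
            elif g/r>.775: ch='p'
            else: ch='o'
            l+=ch
        print(y,l)
E
python3 - <<'E'
from h import *
s=shot('scene')['image'];o=ctrl.get_obs();print(np.round(o['force'],1));seg(s,225,320,160,240)
E
```

```text
[-0.6 -0.1 -0. ]
160 ...............oooop....poooooooooooooo###oorro#
162 ..............#ooo#.....pooooooooooooooo###oooro
164 ............##.##..o#...#oooooooooooooooo###ooor
166 .................#oo#...pooooooooopppoooooo##ooo
168 .................ooo#...poooooooop...ppooooo###o
170 ...........#p....ooo#...pooooooop......pooooo###
172 ............##..#ooo#...pooooop.........ppoooo##
174 ##..........##.#oooo#...poooop............pooooo
176 #o#...........oooooo#...pooop..............ppopp
178 ooo#.........pooooooo...poppp...............pppp
180 oo#o##.......pooooooo...pp##p..............ppppp
182 ##oooo#......pooooooo##pp##pp.............pppppp
184 oooooo##.....poooooooopp###pp...........pppppppp
186 oooo####o#...pooooooopp####pp...........pppppppp
188 oo####ooo#...#ooooopppp####pp.........pppppppppp
190 ####ooooop...#oooopp#pp##pppp........ppppppppppp
192 ##oooooooo....ooop##pppp#pppp......ppppppppppppp
194 #oooooooooo...ppp##ppppppppppp....pppppppppppppp
196 oooooooooooo.ppppppppppppppppp...ppppppppppppppp
198 oooooooooooopppppppppppppppppp.ppppppppppppppppp
200 ooooooooooppp##pppp
[... 336 characters left out ...]
ppppppppppp
214 op.........#pppppppppppppppppppppppppppppppppppp
216 #..........#pppppppp#ppppppppppppppppppppppppppp
218 ...........#pppppppppppppppppppppppppppppppppppp
220 ............pppppppppppppppppppppppppppppppppppp
222 ............#ppppppppppppppppppppppppppppppppppp
224 ............#ppppppppppppppppppppppppppppppppppp
226 ............#ppppppppppppppppppppppppppppppppppp
228 ............pppppppppppppppppppppppppppppppppppp
230 ...........ppppppppppppppppppppppppppppppppppppp
232 ..........pppppppppppppppppppppppppppppppppppppo
234 ........ppppppppppppppppppppppppppppppppppppppo#
236 .......ppppppppppppppppppppppppppppppppppppppooo
238 ......pppppppppppppppppppppppppppppppppppppp#opo
```

The panel is nearly upright, with its right edge at columns 247–248 and rows 196–228. I push on past upright.

{"method": "servo_tool", "body": {"motion": [[0.4,0.4,0.03,0.1,0],[0.4,0.8,0.065,0.2,0],[0.4,1.2,0.1,0.25,0],[0.4,1.6,0.13,0.3,0],[0.4,2.0,0.16,0.3,0],[0.4,2.4,0.19,0.35,0],[0.4,2.8,0.23,0.35,0],[0.4,3.2,0.26,0.4,0],[0.4,3.6,0.29,0.4,0],[0.4,4.0,0.33,0.4,0],[0.4,4.4,0.36,0.4,0],[0.4,4.4,0.36,0.4,0]]}}

```text
time_s: 13.88
ee_pos: [0.5781, 0.0097, 0.306]
eef_rot: [-3.142, 0.0, 0.081]
force: [-0.0, 0.8, 0.3]
grip_width: 0.0565
grip_force: 0.0
```

```bash
python3 - <<'E'
from h import *
s=shot('scene')['image'];o=ctrl.get_obs();print(np.round(o['force'],1));seg(s,225,345,160,270,3)
E
```

```text
[ 0.2 -0.   0.1]
160 oooooooo..####.......##..###orr#####oooo
163 oooo........oo#.......#.#oo##orrooo##ooo
166 oo#.........oo..#op..oo.poooo#oooooo##oo
169 ###............#oo...pp..poooo##oppo#ooo
172 #o#...........#oo..........pooo##..poooo
175 ooo..............o#..........oopo#..oooo
178 ooo#............#o............pppoo#.poo
181 oooo#........p..............pppppppoo.pp
184 oooo##.......#.............ppppppppppppp
187 oo###oo...................ppppppppppppp#
190 o##ooooo#................ppppppppppp##pp
193 #oooooooop......pp.....ppppppppppppp###p
196 ooooooooop.....p##pp..pppppppppppppp####
199 oooooooo......p#####p#pppppppppppppp####
202 oooooop.......#######pppppppppppppppp###
205 ooooop.....p..########pppppppppppppppppp
208 oooo.....pp############opppppppppppppppp
211 oop.....p###############pppppppppppppppo
214 o#.....p##############ppppppppppppppppo#
217 ......pp#############pppppppppppppppp###
220 .......ppp##########pppppppppppppppp####
223 ........ppp########pppppppppppppppp#####
226 .........ppp######pppppppppppppppp######
229 ........###pp###ppppppppppppppppp######p
232 .......#pppppppppppppppppppppppp######po
235 ......#ppppppppppppppppppppppppo####.poo
238 ....pppppppppppppppppppppppppoop###.oooo
241 ...pppppppppppppppppppppppppo#####.ooooo
244 .ppppppppppppppppppppppppppo#####.oooooo
247 pppppppppppppppppppppppppp######.ooooooo
250 ppppppppppppppppppppppppp######.oooooooo
253 .ppppppppppppppppppppppp######.ooooooooo
256 #.ppppppppppppppppppppp######.oooooooooo
259 op.ppppppppppppppppppp#######ooooooooooo
262 oo#.ppppppppppppppppp#######oooooooooooo
265 ooo#.ppppppppppppppo#######ooooooooooooo
268 oooop.#pppppppppppp######poooooooooooooo
```

It has flipped: the dark raised field is up on the deck. I back the fingers off and measure it.

{"method": "servo_tool", "body": {"motion": [[0.4,-3,-0.24,0.5,0],[0.4,-6,-0.48,0.5,0],[0.4,-9,-0.72,0,0],[0.4,-10,-0.8,0,0],[0.4,-10,-0.8,0,0]]}}

```text
time_s: 14.55
ee_pos: [0.4782, 0.0017, 0.3066]
eef_rot: [3.141, -0.001, 0.081]
force: [0.3, 0.9, 0.1]
grip_width: 0.0565
grip_force: 0.0
```

```bash
cat > meas.py <<'E'
from h import *
def meas(n,box):
    c=shot(n);im=c['image'].astype(int);x0,x1,y0,y1=box
    k=6; sub=cv2.resize(c['image'][y0:y1,x0:x1],None,fx=k,fy=k,interpolation=cv2.INTER_CUBIC).astype(int)
    m=((sub.sum(2)<270)&(sub[:,:,0]-sub[:,:,2]>15)).astype(np.uint8)
    m=cv2.morphologyEx(m,cv2.MORPH_OPEN,np.ones((13,13),np.uint8))
    cs,_=cv2.findContours(m,cv2.RETR_EXTERNAL,cv2.CHAIN_APPROX_NONE)
    for q in sorted(cs,key=cv2.contourArea)[-3:]:
        h=cv2.convexHull(q);ap=cv2.approxPolyDP(h,.04*cv2.arcLength(h,True),True)[:,0]
        P=[plane(c,x0+(u+.5)/k-.5,y0+(v+.5)/k-.5,.054) for u,v in ap]
        B=[(np.round(1000*(p-O)@EX,1),np.round(1000*(p-O)@EY,1)) for p in P]
        print(n,cv2.contourArea(q)/k/k,[(round(x0+u/k,1),round(y0+v/k,1)) for u,v in ap],[tuple(map(float,b)) for b in B])
if __name__=='__main__':
    o=ctrl.get_obs();print(o['time_s'],np.round(o['ee_pos'],4),np.round(o['force'],1))
    meas('scene',(225,380,165,295));meas('top',(205,345,95,190))
E
python3 meas.py
```

```text
14.55 [0.4782 0.0017 0.3066] [0.3 0.9 0.1]
scene 164.22222222222223 [(np.float64(332.7), np.float64(189.0)), (np.float64(350.0), np.float64(193.7)), (np.float64(348.0), np.float64(200.2)), (np.float64(338.5), np.float64(204.7)), (np.float64(331.0), np.float64(198.0))] [(64.8, 143.9), (106.0, 163.1), (115.8, 141.7), (108.1, 112.7), (81.2, 116.5)]
scene 898.5416666666666 [(np.float64(276.3), np.float64(195.7)), (np.float64(294.7), np.float64(211.5)), (np.float64(267.3), np.float64(232.2)), (np.float64(249.0), np.float64(214.8))] [(-21.4, 22.4), (46.3, 17.9), (43.4, -73.9), (-24.6, -69.9)]
scene 1383.6527777777776 [(np.float64(362.7), np.float64(201.7)), (np.float64(261.5), np.float64(287.5))] [(144.5, 164.2), (134.9, -181.4)]
top 212.3472222222222 [(np.float64(312.3), np.float64(108.7)), (np.float64(273.0), np.float64(114.2)), (np.float64(273.3), np.float64(108.7))] [(129.7, -132.9), (123.1, -5.2), (141.0, -7.9)]
top 220.5972222222222 [(np.float64(269.3), np.float64(112.7)), (np.float64(229.7), np.float64(118.2)), (np.float64(230.5), np.float64(112.7))] [(129.1, 6.1), (122.5, 134.6), (140.3, 130.5)]
top 1964.513888888889 [(np.float64(267.7), np.float64(140.5)), (np.float64(318.2), np.float64(150.2)), (np.float64(315.8), np.float64(189.8)), (np.float64(274.7), np.float64(189.8))] [(39.0, 19.7), (-6.5, -137.5), (-131.8, -117.0), (-120.2, 12.2)]
```

The field spans board x from about -23 to 45 mm, so the near edge is at about -37 mm and there is about 71 mm still to go to the rail. I lower the tips to just above deck height and push.

{"method": "servo_tool", "body": {"motion": [[0.25,0,0,-3,0],[0.25,0,0,-5.5,0],[0.25,0,0,-6.75,0],[0.25,1.5,0.12,-6.75,0],[0.25,3,0.24,-6.75,0],[0.25,3.6,0.29,-6.75,0],[0.25,4.2,0.34,-6.75,0],[0.25,4.8,0.39,-6.75,0],[0.25,5.4,0.44,-6.75,0],[0.25,6,0.49,-6.75,0],[0.25,6.6,0.54,-6.75,0],[0.25,7.2,0.58,-6.75,0],[0.25,7.2,0.58,-6.75,0]]}}

```text
time_s: 16.27
ee_pos: [0.5503, 0.0075, 0.2385]
eef_rot: [-3.142, -0.0, 0.081]
force: [-0.9, 0.1, 0.2]
grip_width: 0.0705
grip_force: 0.0
```

```bash
python3 meas.py
```

```text
16.275 [0.5503 0.0075 0.2385] [-0.9  0.1  0.2]
scene 157.55555555555557 [(np.float64(332.7), np.float64(189.2)), (np.float64(350.0), np.float64(193.8)), (np.float64(348.0), np.float64(199.8)), (np.float64(338.5), np.float64(204.5)), (np.float64(331.2), np.float64(197.8))] [(65.2, 143.5), (106.4, 162.6), (115.1, 142.6), (107.8, 113.1), (81.1, 117.3)]
scene 968.7777777777778 [(np.float64(284.0), np.float64(200.8)), (np.float64(303.2), np.float64(218.3)), (np.float64(275.8), np.float64(239.5)), (np.float64(256.2), np.float64(220.8))] [(4.2, 24.0), (75.0, 17.1), (71.8, -74.3), (0.9, -69.9)]
scene 1343.5 [(np.float64(362.5), np.float64(201.5)), (np.float64(261.8), np.float64(287.8))] [(143.9, 164.3), (135.9, -181.4)]
top 212.70833333333334 [(np.float64(269.2), np.float64(112.5)), (np.float64(229.7), np.float64(118.2)), (np.float64(230.5), np.float64(112.8))] [(129.7, 6.6), (122.5, 134.6), (139.8, 130.5)]
top 577.0833333333334 [(np.float64(310.0), np.float64(128.5)), (np.float64(308.7), np.float64(161.3)), (np.float64(271.8), np.float64(159.7)), (np.float64(271.0), np.float64(139.3))] [(65.7, -118.8), (-39.5, -103.7), (-23.7, 12.2), (41.9, 8.8)]
top 1236.3472222222222 [(np.float64(262.5), np.float64(188.8)), (np.float64(268.3), np.float64(168.7)), (np.float64(288.0), np.float64(161.5)), (np.float64(308.0), np.float64(167.7)), (np.float64(316.5), np.float64(189.8))] [(-113.6, 50.1), (-51.4, 25.9), (-34.2, -38.4), (-59.5, -99.6), (-132.0, -119.1)]
```

{"method": "servo_tool", "body": {"motion": [[0.25,0.6,0.05,0,0],[0.25,1.2,0.1,0,0],[0.25,1.8,0.15,0,0],[0.25,2.4,0.19,0,0],[0.25,3.0,0.24,0,0],[0.25,3.5,0.28,0,0],[0.25,3.9,0.32,0,0],[0.25,3.9,0.32,0,0]]}}

```text
time_s: 17.38
ee_pos: [0.5891, 0.0107, 0.2385]
eef_rot: [-3.142, -0.0, 0.081]
force: [0.3, -0.8, 0.4]
grip_width: 0.0704
grip_force: 0.0
```

{"method": "servo_tool", "body": {"motion": [[0.25,0.15,0.01,0,0],[0.25,0.3,0.025,0,0],[0.25,0.4,0.03,0,0],[0.25,0.4,0.03,0,0]]}}

```text
time_s: 17.88
ee_pos: [0.5923, 0.0108, 0.2384]
eef_rot: [3.142, 0.004, 0.081]
force: [-11.8, -1.9, 6.8]
grip_width: 0.0707
grip_force: 5.9
```

The panel meets the rail where expected, with 12 N on the tool. I back off, close the fingers and give one central press so the edge seats itself flat.

{"method": "servo_tool", "body": {"motion": [[0.25,-0.8,-0.06,0,0],[0.25,-1.5,-0.12,0,0],[1,-1.5,-0.12,0,0],[1,-1.5,-0.12,0,0],[1,-1.5,-0.12,0,0],[1,-1.5,-0.12,0,0],[1,-1.5,-0.12,0,0],[1,-0.8,-0.06,0,0],[1,-0.4,-0.03,0,0],[1,-0.2,-0.015,0,0],[1,0,0,0,0],[1,0.03,0,0,0],[1,0.03,0,0,0]]}}

```text
time_s: 19.5
ee_pos: [0.5925, 0.0108, 0.2383]
eef_rot: [-3.142, 0.004, 0.081]
force: [-12.3, -1.6, 7.8]
grip_width: 0.0002
grip_force: 6.4
```

{"method": "servo_tool", "body": {"motion": [[1,-0.5,-0.04,0,0],[1,-2,-0.16,0,0],[1,-5,-0.4,0,0],[1,-8,-0.65,4,0],[1,-13,-1,9,0],[1,-19,-1.5,14,0],[1,-22,-1.8,16,0],[1,-22,-1.8,16,0]]}}

```text
time_s: 20.5
ee_pos: [0.3712, -0.007, 0.4015]
eef_rot: [3.14, -0.007, 0.081]
force: [0.6, -0.2, -1.1]
grip_width: 0.0005
grip_force: 0.0
```

```bash
python3 meas.py; python3 - <<'E'
from h import *
c=shot('top');seg(c['image'],205,345,98,175,2)
E
```

```text
20.5 [ 0.3712 -0.007   0.4015] [ 0.6 -0.2 -1.1]
scene 173.38888888888889 [(np.float64(332.5), np.float64(188.7)), (np.float64(350.2), np.float64(193.5)), (np.float64(348.2), np.float64(200.2)), (np.float64(338.5), np.float64(204.8)), (np.float64(330.7), np.float64(198.2))] [(63.8, 144.5), (106.0, 163.9), (116.0, 142.0), (108.5, 112.3), (81.0, 115.5)]
scene 1012.9027777777778 [(np.float64(296.3), np.float64(211.0)), (np.float64(316.2), np.float64(228.2)), (np.float64(288.7), np.float64(250.5)), (np.float64(268.8), np.float64(231.5))] [(48.1, 22.0), (115.9, 17.2), (112.7, -74.7), (44.5, -70.0)]
scene 1422.513888888889 [(np.float64(362.8), np.float64(201.5)), (np.float64(262.2), np.float64(288.2))] [(144.5, 164.9), (136.9, -181.4)]
top 198.2777777777778 [(np.float64(313.3), np.float64(108.8)), (np.float64(273.3), np.float64(113.0)), (np.float64(273.2), np.float64(108.5)), (np.float64(311.7), np.float64(105.2))] [(128.9, -136.1), (126.8, -6.6), (141.6, -7.4), (141.4, -132.0)]
top 218.1527777777778 [(np.float64(268.3), np.float64(109.3)), (np.float64(268.3), np.float64(113.8)), (np.float6
[... 2598 characters left out ...]
................pooooorrr
158 opppoooooppppppppp...........................................pooooorrr
160 op.pooooop...................................................pooooorrr
162 opppooooop...............................................pooppooooorrr
164 ooooooooop...............................................oooppooooorrr
166 ooooooooop...............................................oooppooooorrr
168 ooooooooop...............................................##p..poooorrr
170 ooooooooop....................................................poooorrr
172 ooooooooop....................................................poooorrr
174 ooooooooop...................................................ppoooorrr
```

```bash
python3 - <<'E'
from h import *
W=lambda x,y,z:O+EX*x/1e3+EY*y/1e3+np.array([0,0,z])
for n in('top','scene'):
  c=shot(n)
  for by in(-70,-45,0,20):
    # dark/pale transitions along board x, sampled on plane z=.054
    xs=np.arange(25,160,.5);uv=np.array([proj(c,W(x,by,.054)) for x in xs],np.float32)
    g=cv2.remap(c['image'].astype(np.float32).sum(2),uv[:,0].reshape(1,-1),uv[:,1].reshape(1,-1),cv2.INTER_LINEAR)[0]
    t=(g.max()+g.min())/2*.95
    tr=[(float(xs[i]),'D' if g[i]>t else 'L') for i in range(len(xs)-1) if (g[i]>t)!=(g[i+1]>t)]
    pk=xs[np.argmax(np.where((xs>100)&(xs<140),g,0))]
    print(n,by,tr,'lip',g[(xs>105)&(xs<140)][::4].astype(int).tolist())
  # where would things appear on the z=.054 plane if seated
  for nm,p in dict(field_near=(46,-25,.054),field_far=(118,-25,.054),rail_foot=(130,-25,.036),lip_far_top=(130,-25,.044),rail_top=(130,-25,.05),rail_back=(150,-25,.05)).items():
    q=plane(c,*proj(c,W(*p)),.054)-O;print(nm,round(1000*q@EX,1))
E
```

```text
top -70 [(51.0, 'D'), (60.5, 'L'), (75.5, 'D'), (88.0, 'L'), (123.5, 'D'), (145.0, 'L')] lip [363, 370, 384, 422, 467, 502, 513, 500, 434, 357, 286, 240, 214, 208, 204, 206, 216, 230]
top -45 [(39.5, 'D'), (111.5, 'L'), (124.5, 'D'), (144.5, 'L')] lip [200, 225, 263, 327, 401, 472, 505, 507, 469, 390, 305, 248, 211, 200, 200, 204, 212, 233]
top 0 [(40.0, 'D'), (111.5, 'L'), (124.0, 'D'), (130.0, 'L'), (140.0, 'D'), (143.5, 'L')] lip [207, 229, 262, 338, 408, 474, 492, 485, 425, 365, 301, 302, 327, 378, 406, 408, 379, 345]
top 20 [(39.5, 'D'), (111.5, 'L'), (124.0, 'D'), (144.5, 'L')] lip [246, 260, 297, 341, 410, 466, 511, 501, 471, 381, 303, 229, 209, 202, 206, 212, 223, 243]
field_near 46.0
field_far 118.0
rail_foot 125.0
lip_far_top 127.2
rail_top 128.9
rail_back 148.8
scene -70 [(43.0, 'D'), (116.5, 'L'), (128.5, 'D')] lip [145, 141, 139, 138, 144, 242, 392, 520, 570, 579, 537, 419, 281, 197, 184, 183, 186, 188]
scene -45 [(42.5, 'D'), (116.5, 'L'), (128.5, 'D')] lip [178, 174, 176, 170, 170, 231, 388, 511, 567, 578, 547, 440, 297, 207, 182, 178, 184, 185]
scene 0 [(42.5, 'D'), (116.0, 'L'), (128.0, 'D'), (132.0, 'L'), (141.0, 'D')] lip [175, 179, 174, 164, 182, 286, 425, 521, 554, 557, 512, 398, 296, 302, 391, 452, 453, 426]
scene 20 [(43.0, 'D'), (115.0, 'L'), (128.5, 'D')] lip [189, 184, 190, 175, 233, 341, 477, 522, 548, 558, 516, 422, 284, 201, 181, 188, 195, 200]
field_near 46.0
field_far 118.0
rail_foot 136.5
lip_far_top 133.7
rail_top 131.5
rail_back 151.4
```

The panel is dark face up. Its edge is parallel to the rail to within about 0.5 mm, and a firm press stopped exactly at the seated position. The offcut and dowel have not moved, so I hand in.

```bash
python3 -c "
from station import ctrl
print(ctrl.hand_in())"
```

```text
the job is handed in; nothing more can be done
None
```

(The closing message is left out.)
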